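# Hang the keyhole hook plate on its stud

### The arm

A 6-joint arm with a two-finger parallel gripper is mounted at the origin on a cart in front of the work surface, level with it; the furniture and walls round the work are solid. World frame = base frame: x ahead of the robot, y to its left, z up, the work surface at z = 0. Lengths are in m, angles in rad, forces in N, time in s.
With the tool pointing down it reaches from about 0.3 to 1 m from the base axis. Payload 5.1 kg.
Tool frame: the origin (TCP) lies at the very end of the fingers, on their centre line; the grasp point (between the pads) lies 19 mm behind it; z points along the fingers, y is the line along which they close (so a half turn about z gives the same grasp; the last joint's range is limited). The gripper opens to 95 mm and grips with 3 to 60 N. Pads are 20 mm wide; open, the fingers measure 119 mm over their backs; the gripper's body (75 mm by 180 mm) begins 59 mm behind the grasp point.
Start: joints at [-1.428, 0.124, 1.65, -0, 1.367, -0.083], TCP at [0.145, -0.633, 0.185] pointing down, gripper open.
Joint ranges: [-2.61, 2.61], [-1.02, 2.33], [0.03, 2.71], [-1.35, 4.49], [0.32, 2.68], [-2.91, 2.91]. Speed limits (rad/s): [2.57, 2.57, 3.14, 3.14, 3.14, 3.14].

### API

Orientations are given as a unit quaternion [w, x, y, z].
In Python, from cell import monitor, read_camera, camera_params, job gives the robot as it stands.
- The arm moves only by the tool apply_moves, never from a script. Its arguments are lists of equal length, an entry for each row: "travel": the shift along the tool's x, y, z normalised to -1 to 1, where 1 is 0.25 m, a list of three; "roll": the turn about the tool's z normalised to -1 to 1, where 1 is 2 rad. In form: {"travel": [[dx, dy, dz], ...], "roll": [roll, ...]}. A call has 1 to 12 rows; each row is the pose to reach, as a shift and turn from the pose commanded when the call began, along the tool's axes at that moment; what a row does not reach only later rows make up. A row lasts 1/10 s, in which the tool goes at most 50 mm and 8.59 degrees, less where a joint would pass 70% of its speed; a pose out of reach is approached as far as the arm can. A call with a number of a shift or a turn outside -1 to 1 is refused whole. A call with a gripper value outside its range is refused whole. "hand" is the closure, from 0 (fully open) to 1 (shut), set as the call begins (left out, the last holds). The fingers move at their own pace and stop on an object; the grip force is fixed at half the most. Time passes only in rows, so rows that repeat a pose let the fingers close. It gives the time, the measured TCP pose, the force, the opening and the grip force at its end, in the units of the state.
- monitor.get_obs(): the state, without advancing time (a new reading comes with each control period).
- read_camera(name): name is "scene" or "top" or "wrist"; returns the picture (420x560x3 uint8, red, green, blue); there is no depth.
- camera_params(name): a dict with "fovy" (degrees; the focal length in pixels is half the picture's height over the tangent of half this angle, whatever the lens; pixels are square), "cx", "cy" (the principal point, pixels), "pose" (4x4, takes a point from camera to world coordinates); the wrist camera has in their place "T_tool_cam" (4x4, takes a point from camera to tool coordinates, whose origin is the TCP and whose axes are the flange's). Camera axes: x right, y down, z forward; pixel columns grow to the right and rows downward; lengths in m; the calibration is good to about 2 mm. A picture is of the moment at which its call begins: read the wrist's pose just before it. camera_params takes no time and is no camera call.
- job.close_job(): hands the job in; it is judged then, once.
The state is a dict: "time": time; "qpos": joint angles; "joint_vel": joint speeds; "tau": joint torques, N m; "tool_pos": TCP position; "orientation": TCP orientation; "force": force on the tool from outside, world axes, zero at the start; "torque": the same for the moment, N m; "width": finger opening in m; "gripper_force": force on a finger pad.
Only numpy, scipy, OpenCV 4.12 (cv2) and the standard library are available. Lean on these libraries where they do the work, as an engineer would, in place of code of your own. Each camera call takes 0.05 s, during which the arm holds its last target. There are 200 camera calls.

### The job

Take the steel hook plate out of its wooden groove block and hang it on the stud of the wooden stand: press the wide end of its keyhole over the stud head, then slide the plate down until it is fully home on the stud, and let go so that it hangs upright by itself. Go by feel and be gentle, because the stud is seldom in the middle of its slot: never press the plate against the stand or the stud harder than about 20 N, and leave the other things on the worktop where they are.

Things in the scene. Friction and masses are not known exactly. Their poses are not given: they have to be found in the camera images.
- hook_plate: Upright steel plate, 5 mm thick (own x), 90 mm wide (own y), 156 mm high with the wooden grip bar on top; about 0.25 kg. Origin: middle of the lower edge, mid-thickness; z up, front to own -x, flat back at x +2.5 mm. Three small hooks stick out 32 mm in front, z 35 to 55 mm. Its lowest 26 mm stand in the block's groove, where it may lean by 0.05 rad.
- plate_grip (a point): Point on the hook plate: middle of its wooden grip bar, the place to pinch front to back from above. The bar is 12 mm thick (plate x -9.5 to +2.5 mm), 80 mm wide, from z 113 to 156 mm; this point lies at plate x -3.5, y 0, z 134.5 mm.
- plate_hole (a point): Point on the hook plate: centre of the wide round end of its keyhole, mid-thickness, at plate x 0, y 0, z 70 mm. The keyhole goes right through: this hole is 20 mm across; above it, centred at y 0, a slot 9 mm wide opens out of the hole and ends, square, at plate z 100 mm.
- groove_block: Fixed dark wooden block 70 x 130 x 40 mm with a groove 7 mm wide and 26 mm deep along its own y in the middle of its top; groove floor 14 mm above the worktop. Origin: centre of the underside, z up. The plate stands in the groove, front to the block's own -x.
- panel_stand: Fixed light wooden stand: foot 100 x 160 x 14 mm and an upright panel 130 mm wide, 14 mm thick, its front face at own x +10 mm, top edge 140 mm above the worktop. Origin: centre of the foot's underside, z up, front to own -x. A steel stud stands straight out of the panel's front. Plate home: slot's end rests on the stud's neck, hole centre 91.5 mm above the worktop.
- stud_slot (a point): Middle of the panel's horizontal slot, on the front face (stand x +10, y 0, z 118 mm). The stud is clamped 118 mm above the worktop but up to 18 mm to either side of this point (stand y -18 to +18 mm), and does not give. Neck 7 mm across, 9 mm long from the face (stand x +10 to +1), then a head 14 mm across, 5 mm thick, bevelled in front (x +1 to -4).
- garlic: Bystander: garlic bulb, 50 mm. Origin: centre of its underside.
- lemon: Bystander: lemon, 78 x 55 mm. Origin: centre of its underside.
- measure_cup0: Bystander: dark measuring cup with handle, 69 x 127 x 36 mm. Origin: centre of its underside.
- measure_cup1: Bystander: grey measuring cup with handle, 55 x 113 x 30 mm. Origin: centre of its underside.
- tuna_tin: Bystander: flat tin, 86 mm across, 40 mm high. Origin: centre of its underside.
- salt_shaker: Bystander: glass salt shaker, 44 mm across, 90 mm high. Origin: centre of its underside.
- pepper_mill: Bystander: wooden mill, 58 mm across, 160 mm high. Origin: centre of its underside.

How it is judged:
By the outcome, as a careful person would: the job done as asked, in the order asked, and still so for the second after the job is handed in, with the robot touching nothing.
It also fails if it takes over 64 s, if anything falls off the work surface, if the arm or the gripper's body presses on something with over 40 N, if the wrist force passes 120 N, or if a joint passes its speed limit or range.

## Working session

There is one attempt and no reset: what is moved stays moved. The work goes in short steps, Python scripts to look and compute and a tool call to move; the robot and the scene stay as the last step left them, time stands still between calls to the robot, and variables do not carry over. Pictures are saved under pics/ and viewed, at most 13 in all, crops included, and the job is handed in when it is done.

Besides the shell and the picture viewer there is one more tool, called as name(argument=value, ...) on one line, values as JSON. apply_moves: Moves the arm, as the interface text tells. Its arguments: {"type":"object","properties":{"travel":{"type":"array","items":{"type":"array","items":{"type":"number"}}},"roll":{"type":"array","items":{"type":"number"}},"hand":{"type":"number"}},"required":["travel","roll"]}

```bash
ls; mkdir -p pics; python3 - <<'E'
from cell import *
import cv2,numpy as np
np.set_printoptions(precision=4,suppress=True)
for n in("scene","top"):
    cv2.imwrite(f"pics/{n}0.png",read_camera(n)[:,:,::-1]); print(camera_params(n))
print(camera_params("wrist")); print(monitor.get_obs())
E
```

```text
pics
{'fovy': 48.52158380073153, 'cx': 276.7700229580638, 'cy': 205.62932887015884, 'pose': array([[-0.8819, -0.3015,  0.3624,  0.1077],
       [-0.4712,  0.5872, -0.6582,  0.5262],
       [-0.0144, -0.7512, -0.6599,  0.8033],
       [ 0.    ,  0.    ,  0.    ,  1.    ]])}
{'fovy': 57.5693528840041, 'cx': 281.2272416856981, 'cy': 211.38888815289093, 'pose': array([[ 0.0187, -0.9938,  0.1097,  0.3943],
       [-0.9996, -0.0211, -0.0206, -0.1752],
       [ 0.0228, -0.1093, -0.9938,  1.0273],
       [ 0.    ,  0.    ,  0.    ,  1.    ]])}
{'fovy': 68.8675881900034, 'cx': 278.0208432224669, 'cy': 206.95627883221673, 'T_tool_cam': array([[ 0.0006, -0.9686, -0.2486,  0.0699],
       [ 1.    ,  0.0005,  0.0002,  0.0014],
       [-0.0001, -0.2486,  0.9686, -0.199 ],
       [ 0.    ,  0.    ,  0.    ,  1.    ]])}
{'time': 0.1, 'qpos': array([-1.4276,  0.1244,  1.6515, -0.    ,  1.3675, -0.0826]), 'joint_vel': array([ 0.0008, -0.0014, -0.0048,  0.0011,  0.0001,  0.    ]), 'tau': array([ -0.0001, -41.8879, -36.1097,   0.0777,   0.0462,  -0.0001]), 'tool_pos': array([ 0.1454, -0.6329,  0.1838]), 'orientation': array([-0.0009,  0.9936,  0.1127, -0.    ]), 'force': array([-0.1734, -0.5853, -0.0944]), 'torque': array([-0.0249,  0.0273, -0.0506]), 'gripper_force': 0.0, 'width': 0.09497541551372793}
```

View pics/scene0.png

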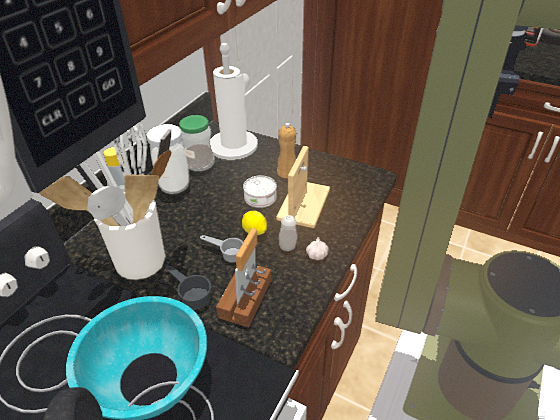

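View pics/top0.png

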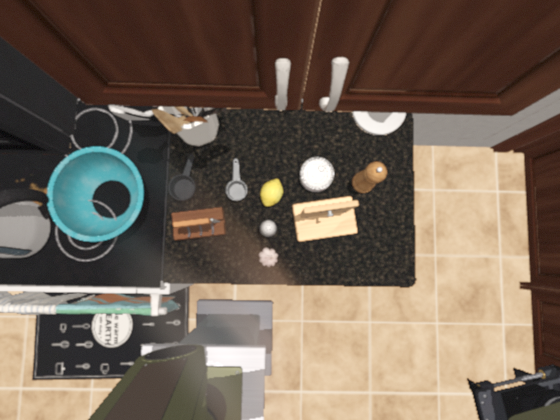

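The scene picture shows the block with the plate at about (245,285) and the stand at (303,190). In the top picture the block is at (198,223) and the stand at (325,218), and both fronts face the robot. Next I'll get rough positions from the top view.

```bash
cat > h.py <<'E'
from cell import *
import cv2,numpy as np
from scipy.spatial.transform import Rotation as R
np.set_printoptions(precision=4,suppress=True)
def cam(n):
    p=camera_params(n)
    if n=="wrist":
        o=monitor.get_obs(); T=np.eye(4); T[:3,:3]=R.from_quat(np.roll(o['orientation'],-1)).as_matrix(); T[:3,3]=o['tool_pos']
        P=T@p['T_tool_cam']
    else: P=p['pose']
    return 210/np.tan(np.radians(p['fovy'])/2),p['cx'],p['cy'],P
def ray(c,u,v):
    f,cx,cy,P=c; return P[:3,3],P[:3,:3]@np.array([(u-cx)/f,(v-cy)/f,1])
def onz(c,u,v,z):
    o,d=ray(c,u,v); return o+d*(z-o[2])/d[2]
def proj(c,X):
    f,cx,cy,P=c; q=P[:3,:3].T@(np.array(X)-P[:3,3]); return np.array([cx+f*q[0]/q[2],cy+f*q[1]/q[2]])
E
python3 - <<'E'
from h import *
im=cv2.imread("pics/top0.png"); hsv=cv2.cvtColor(im,cv2.COLOR_BGR2HSV)
c=cam("top")
a=cv2.resize(im[165:265,160:300],None,fx=5,fy=5,interpolation=cv2.INTER_CUBIC)
b=cv2.resize(im[165:265,280:400],None,fx=5,fy=5,interpolation=cv2.INTER_CUBIC)
cv2.imwrite("pics/cropt.png",cv2.resize(im[165:265,160:400],(792,330),interpolation=cv2.INTER_CUBIC))
for u,v in[(172,211),(223,208),(225,236),(174,240)]: print("blk",onz(c,u,v,.04))
for u,v in[(293,205),(353,198),(357,235),(298,241)]: print("foot",onz(c,u,v,.014))
E
```

```text
blk [0.4983 0.0865 0.04  ]
blk [ 0.5089 -0.0445  0.04  ]
blk [ 0.4366 -0.0522  0.04  ]
blk [0.4238 0.0777 0.04  ]
foot [ 0.524  -0.2274  0.014 ]
foot [ 0.5465 -0.3886  0.014 ]
foot [ 0.4472 -0.3991  0.014 ]
foot [ 0.4283 -0.2421  0.014 ]
```

View pics/cropt.png

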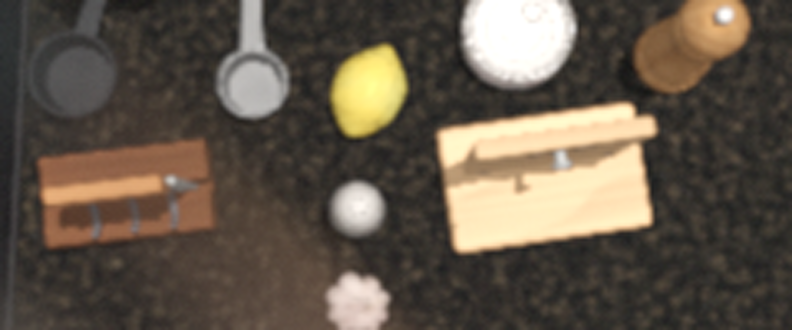

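The crop shows the plate's bar at the left part of the block, and the stud sticking out of the panel at crop pixel (562,158), on the right side of its slot. I'll move the wrist camera over the stand, already turned the way the grasp needs.

apply_moves(travel=[[0.8, -0.6, -0.26], [0.8, -0.6, -0.26], [0.8, -0.6, -0.26], [0.8, -0.6, -0.26], [0.8, -0.6, -0.26], [0.8, -0.6, -0.26], [0.8, -0.6, -0.26], [0.8, -0.6, -0.26], [0.8, -0.6, -0.26], [0.8, -0.6, -0.26], [0.8, -0.6, -0.26], [0.8, -0.6, -0.26]], roll=[-0.737, -0.737, -0.737, -0.737, -0.737, -0.737, -0.737, -0.737, -0.737, -0.737, -0.737, -0.737], hand=0)

```text
time: 1.3
tool_pos: [0.3067, -0.4423, 0.2495]
orientation: [-0.0, 0.661, 0.75, 0.0]
force: [0.0, 0.7, 0.4]
width: 0.0951
gripper_force: 0.0
```

apply_moves(travel=[[0.46, 0.52, 0], [0.46, 0.52, 0], [0.46, 0.52, 0], [0.46, 0.52, 0], [0.46, 0.52, 0], [0.46, 0.52, 0], [0.46, 0.52, 0]], roll=[0, 0, 0, 0, 0, 0, 0])

```text
time: 2.0
tool_pos: [0.4204, -0.3125, 0.2498]
orientation: [-0.0, 0.661, 0.751, -0.0]
force: [-0.7, -1.0, 0.4]
width: 0.0951
gripper_force: 0.0
```

```bash
python3 - <<'E'
from h import *
np.save("pics/w1.npy",np.array(cam("wrist"),dtype=object),allow_pickle=True)
im=read_camera("wrist")[:,:,::-1]; cv2.imwrite("pics/w1.png",im)
o=monitor.get_obs();print(o['tool_pos'],o['orientation'],o['time'])
cv2.imwrite("pics/w1v.png",cv2.resize(im,(780,585),interpolation=cv2.INTER_CUBIC))
E
```

```text
[ 0.4203 -0.3127  0.2499] [-0.0001  0.6609  0.7505 -0.0001] 2.05
```

View pics/w1v.png

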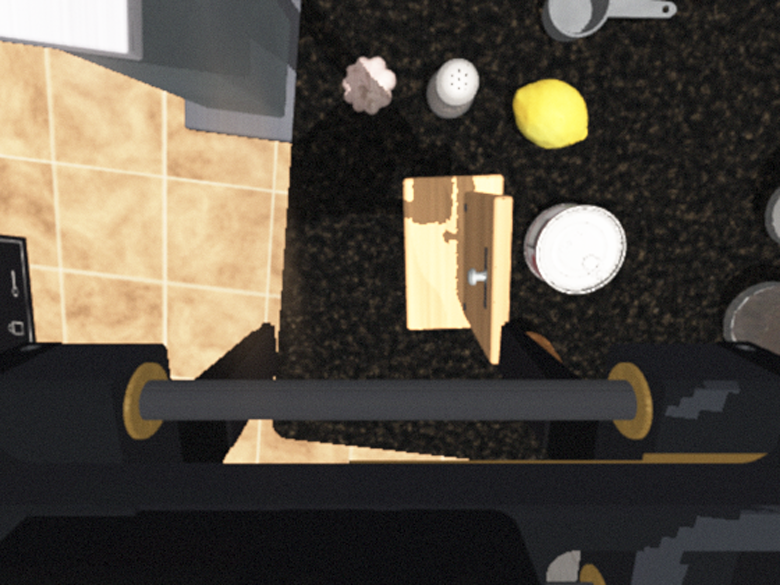

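The stand sits around (455,255), its panel top edge runs from (505,196) to (494,362), and the stud is at (478,278). I'll zoom in on it.

```bash
python3 - <<'E'
import cv2
im=cv2.imread("pics/w1.png")
cv2.imwrite("pics/w1c.png",cv2.resize(im[120:268,280:380],None,fx=4,fy=4,interpolation=cv2.INTER_CUBIC))
E
```

```text
(no output)
```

View pics/w1c.png

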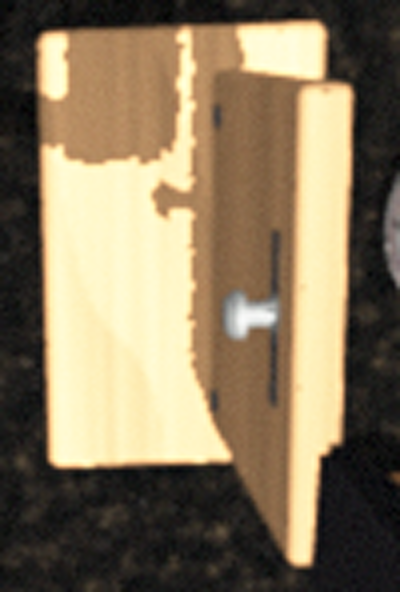

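```bash
python3 - <<'E'
from h import *
c=tuple(np.load("pics/w1.npy",allow_pickle=True))
q=lambda u,v,z:onz(c,u/4+280,v/4+120,z)
A=q(299,84,.14);B=q(288,565,.14);print("panel top front",A,B,np.linalg.norm(A-B))
d=(A-B)/np.linalg.norm(A-B);print("yaw",np.arctan2(-d[0],d[1]))
F=[q(38,33,.014),q(327,22,.014),q(50,467,.014)];print("foot",F,np.linalg.norm(F[0]-F[1]),np.linalg.norm(F[0]-F[2]))
for a,b in((F[0],F[2]),):
  e=a-b;print("yaw foot",np.arctan2(-e[0],e[1]))
e=F[1]-F[0];print(np.arctan2(e[1],e[0]))
ctr=(F[1]+F[2])/2;print("ctr",ctr)
for n,u,v in(("slot a",275,230),("slot b",274,405),("neck base",277,313.5),("head",236,316.5)):print(n,q(u,v,.118))
# top view cross-check
t=cam("top")
for u,v in((432,128),(632,103),(457,252),(653,225)):print(onz(t,u/3.3+160,v/3.3+165,.014))
E
```

```text
panel top front [ 0.4887 -0.2472  0.14  ] [ 0.51   -0.3739  0.14  ] 0.12845580010509614
yaw 0.16681796271897897
foot [array([ 0.4278, -0.2428,  0.014 ]), array([ 0.5256, -0.2266,  0.014 ]), array([ 0.4538, -0.3988,  0.014 ])] 0.09916609264784869 0.1581213821131872
yaw foot 0.16562327957294654
0.1646088106944163
ctr [ 0.4897 -0.3127  0.014 ]
slot a [ 0.4951 -0.2865  0.118 ]
slot b [ 0.504  -0.3355  0.118 ]
neck base [ 0.4999 -0.3093  0.118 ]
head [ 0.4888 -0.3116  0.118 ]
[ 0.5272 -0.2217  0.014 ]
[ 0.5513 -0.3846  0.014 ]
[ 0.4273 -0.2434  0.014 ]
[ 0.4521 -0.4014  0.014 ]
```

The stand's yaw comes out at 0.166 from both the panel and the foot. The stud is about 1.5 mm to +y of the slot middle. Next is the block.

apply_moves(travel=[[0.59, 0.17, 0], [0.59, 0.17, 0], [0.59, 0.17, 0], [0.59, 0.17, 0]], roll=[0, 0, 0, 0])

```text
time: 2.45
tool_pos: [0.4442, -0.1571, 0.2502]
orientation: [0.0, 0.659, 0.752, 0.001]
force: [0.2, 0.8, 0.4]
width: 0.0949
gripper_force: 0.0
```

apply_moves(travel=[[0.59, 0.17, 0], [0.59, 0.17, 0], [0.59, 0.17, 0], [0.59, 0.17, 0], [0.59, 0.17, 0], [0.59, 0.17, 0]], roll=[0, 0, 0, 0, 0, 0])

```text
time: 3.05
tool_pos: [0.4673, -0.01, 0.2499]
orientation: [0.0, 0.661, 0.75, -0.0]
force: [-0.2, -0.3, 0.1]
width: 0.0952
gripper_force: 0.0
```

```bash
python3 - <<'E'
from h import *
np.save("pics/w2.npy",np.array(cam("wrist"),dtype=object),allow_pickle=True)
im=read_camera("wrist")[:,:,::-1]; cv2.imwrite("pics/w2.png",im)
o=monitor.get_obs();print(o['tool_pos'],o['orientation'],o['time'])
c=cam("wrist");u,v=proj(c,[.467,.017,.1]).astype(int);print(u,v)
x0=max(u-90,0);y0=max(v-75,0);print(x0,y0)
cv2.imwrite("pics/w2v.png",cv2.resize(im[y0:y0+150,x0:x0+190],None,fx=4,fy=4,interpolation=cv2.INTER_CUBIC))
E
```

```text
[ 0.4673 -0.0102  0.2498] [ 0.0001  0.6611  0.7503 -0.0003] 3.1
280 165
190 90
```

View pics/w2v.png

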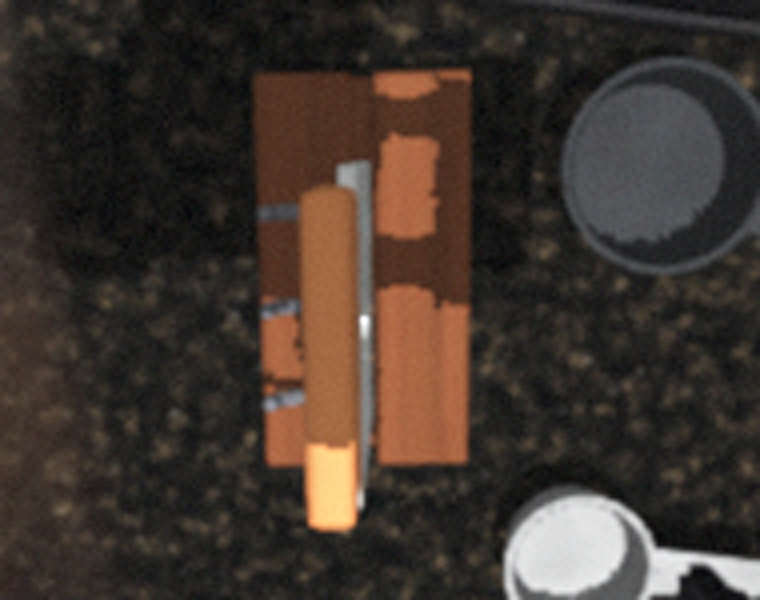

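The bar runs from (302,187)-(353,187) to (308,530)-(357,530), and the plate leans forward. The block's corners are (255,72), (470,70), (467,464) and (268,465).

```bash
python3 - <<'E'
from h import *
c=tuple(np.load("pics/w2.npy",allow_pickle=True))
q=lambda u,v,z:onz(c,u/4+190,v/4+90,z)
yaw=lambda e:np.arctan2(-e[0],e[1])
a,b,d,e=[q(u,v,.17) for u,v in((302,187),(353,187),(308,530),(357,530))]
print(a,b,d,e,"len",np.linalg.norm(a-d),"w",np.linalg.norm(a-b),"yaw",yaw(a-d),yaw(b-e),"mid",(a+b+d+e)/4)
B=[q(u,v,.04) for u,v in((255,72),(470,70),(467,464),(268,465))]
print("block mid",sum(B)/4,"yaw",yaw(B[0]-B[3]),yaw(B[1]-B[2]),np.linalg.norm(B[0]-B[3]),np.linalg.norm(B[0]-B[1]),np.arctan2(*(B[1]-B[0])[1::-1]))
o=monitor.get_obs()['orientation'];print("tool x yaw",2*np.arctan2(o[2],o[1]))
E
```

```text
[0.449 0.049 0.17 ] [0.4602 0.0505 0.17  ] [ 0.4597 -0.0299  0.17  ] [ 0.4713 -0.0284  0.17  ] len 0.07965662564129856 w 0.011317493358694674 yaw 0.13509680688271292 0.13952045232414956 mid [0.46   0.0103 0.17  ]
block mid [0.4684 0.0191 0.04  ] yaw 0.14226811925774113 0.14343759521986485 0.1290445413039294 0.06837918908709906 0.1362587292259905
tool x yaw 1.6969248845601905
```

apply_moves(travel=[[0.085, 0.006, 0], [0.085, 0.006, 0], [0.085, 0.006, 0.15], [0.085, 0.006, 0.3], [0.085, 0.006, 0.4], [0.085, 0.006, 0.447], [0.085, 0.006, 0.447], [0.085, 0.006, 0.447]], roll=[-0.006, -0.006, -0.006, -0.006, -0.006, -0.006, -0.006, -0.006])

```text
time: 3.9
tool_pos: [0.4669, 0.0122, 0.1395]
orientation: [0.001, 0.656, 0.755, 0.0]
force: [0.4, 0.4, 0.8]
width: 0.095
gripper_force: 0.0
```

apply_moves(travel=[[0, 0, 0], [0, 0, 0], [0, 0, 0], [0, 0, 0], [0, 0, 0], [0, 0, 0], [0, 0, 0], [0, 0, 0], [0, 0, 0], [0, 0, 0]], roll=[0, 0, 0, 0, 0, 0, 0, 0, 0, 0], hand=1)

```text
time: 4.9
tool_pos: [0.466, 0.013, 0.1382]
orientation: [-0.0, 0.656, 0.755, -0.0]
force: [0.7, 0.3, -0.6]
width: 0.0202
gripper_force: 0.0
```

apply_moves(travel=[[0, 0, 0], [0, 0, 0], [0, 0, 0], [0, 0, 0], [0, 0, 0]], roll=[0, 0, 0, 0, 0])

```text
time: 5.4
tool_pos: [0.4661, 0.013, 0.1382]
orientation: [0.0, 0.656, 0.755, -0.0]
force: [0.0, -0.7, 0.1]
width: 0.0109
gripper_force: 30.0
```

apply_moves(travel=[[0, 0, -0.04], [0, 0, -0.08], [0, 0, -0.12], [0, 0, -0.18], [0, 0, -0.26], [0, 0, -0.34], [0, 0, -0.4], [0, 0, -0.44], [0, 0, -0.44], [0, 0, -0.44]], roll=[0, 0, 0, 0, 0, 0, 0, 0, 0, 0])

```text
time: 6.4
tool_pos: [0.4658, 0.013, 0.2478]
orientation: [-0.0, 0.656, 0.755, -0.0]
force: [0.3, -0.3, -4.0]
width: 0.0113
gripper_force: 30.0
```

```bash
python3 - <<'E'
from h import *
np.save("pics/w3.npy",np.array(cam("wrist"),dtype=object),allow_pickle=True)
im=read_camera("wrist")[:,:,::-1]; cv2.imwrite("pics/w3.png",im)
s=read_camera("scene")[:,:,::-1]; cv2.imwrite("pics/s3.png",s)
o=monitor.get_obs();print(o['tool_pos'],o['orientation'],o['time'],o['force'],o['width'])
a=cv2.resize(im[80:330,180:380],(480,600),interpolation=cv2.INTER_CUBIC)
u,v=proj(cam("scene"),[.466,.012,.18]).astype(int);print(u,v)
b=cv2.resize(s[v-100:v+100,u-53:u+53],(318,600),interpolation=cv2.INTER_CUBIC)
cv2.imwrite("pics/g3.png",np.hstack([a,b]))
E
```

```text
[0.4654 0.013  0.2469] [-0.0009  0.6556  0.7551 -0.0007] 6.5 [ 0.0031 -0.4118 -2.8664] 0.01142293023991999
242 236
```

View pics/g3.png

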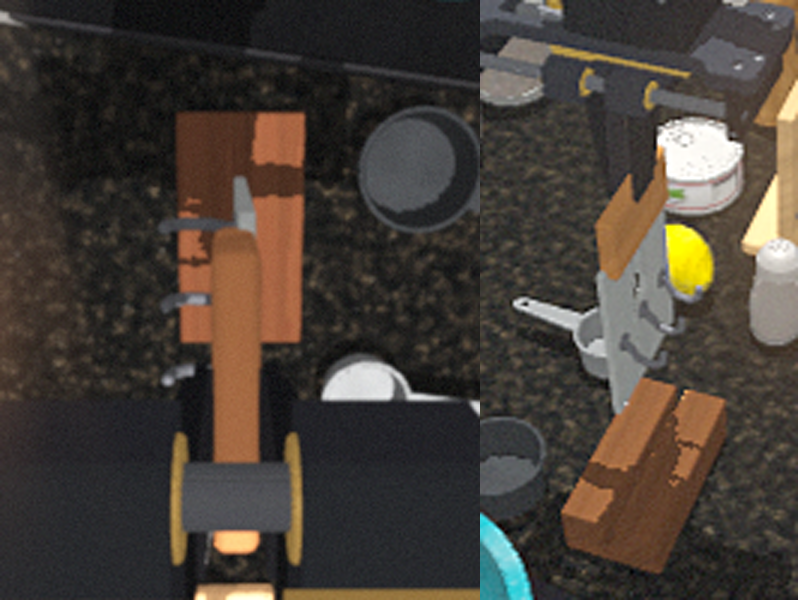

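The plate is out and held square. In the left half the bar's +y end is at (237,232), its -y end at (237,552), and the plate's lower corner at (240,178). From these I'll get its offset and tilt in the grip.

```bash
python3 - <<'E'
from h import *
im=cv2.imread("pics/w3.png")
f,cx,cy,P=tuple(np.load("pics/w3.npy",allow_pickle=True))
c=(f,cx,cy,camera_params("wrist")["T_tool_cam"])   # tool frame
def q(u,v,z): return onz(c,u/2.4+180,v/2.4+80,z)
print("tool frame; x~plate y, y~plate x; z down")
print("bar +y end",q(215,233,-.032),q(259,233,-.032))
print("bar -y end",q(215,552,-.032),q(258,552,-.032))
print("lower corner back/front",q(247,177,.124),q(235,177,.124),)
cv2.imwrite("pics/w3c.png",cv2.resize(im[135:205,240:310],(770,770//1),interpolation=cv2.INTER_CUBIC)[:600])
E
```

```text
tool frame; x~plate y, y~plate x; z down
bar +y end [ 0.0423 -0.0043 -0.032 ] [ 0.0423  0.0058 -0.032 ]
bar -y end [-0.0402 -0.0048 -0.032 ] [-0.0402  0.0062 -0.032 ]
lower corner back/front [0.0425 0.0055 0.124 ] [0.0425 0.0003 0.124 ]
```

View pics/w3c.png

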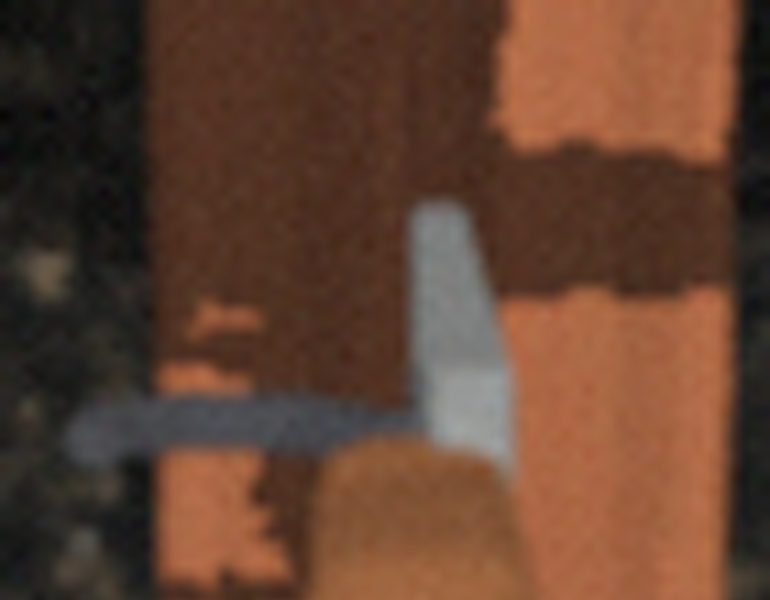

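```bash
python3 - <<'E'
from h import *
im=cv2.imread("pics/w3.png")
f,cx,cy,P=tuple(np.load("pics/w3.npy",allow_pickle=True))
c=(f,cx,cy,camera_params("wrist")["T_tool_cam"])
for off in(-.002,0.,.002):
  for g in (.120,.124):
    print(off,g,"+top %.1f +low %.1f -top %.1f -low %.1f corner %.1f platetop %.1f"%tuple(proj(c,[off+x,0,g-z])[1] for x,z in((.04,.156),(.04,.113),(-.04,.156),(-.04,.113),(.045,0),(.045,.113))))
for u in (272,276,280):print(u,[tuple(im[v,u]) .__repr__().replace("np.uint8","") for v in range(150,192,3)])
print([int(im[v,277].sum()) for v in range(165,200)])
print([(v,int(im[v,277].sum())) for v in range(300,322)])
E
```

```text
-0.002 0.12 +top 186.2 +low 174.5 -top 316.5 -low 281.9 corner 153.6 platetop 167.1
-0.002 0.124 +top 184.9 +low 173.7 -top 312.6 -low 279.3 corner 153.3 platetop 166.4
0.0 0.12 +top 182.6 +low 171.6 -top 313.5 -low 279.5 corner 151.6 platetop 164.1
0.0 0.124 +top 181.3 +low 170.8 -top 309.7 -low 276.9 corner 151.3 platetop 163.5
0.002 0.12 +top 178.9 +low 168.6 -top 310.6 -low 277.0 corner 149.6 platetop 161.1
0.002 0.124 +top 177.7 +low 167.9 -top 306.9 -low 274.5 corner 149.4 platetop 160.5
272 ['((31), (45), (77))', '((34), (49), (78))', '((35), (50), (79))', '((36), (51), (77))', '((37), (51), (79))', '((32), (49), (77))', '((35), (49), (81))', '((54), (61), (75))', '((75), (74), (85))', '((58), (91), (142))', '((53), (81), (128))', '((58), (88), (134))', '((63), (97), (151))', '((64), (101), (159))']
276 ['((36), (48), (82))', '((35), (49), (79))', '((41), (54), (85))', '((40), (54), (84))', '((43), (53), (85))', '((39), (52), (81))', '((43), (58), (82))', '((44), (51), (77))', '((72), (81), (104))', '((61), (92), (141))', '((53), (82), (130))', '((56), (86), (133))', '((61), (98), (153))', '((67), (104), (164))']
280 ['((34), (47), (79))', '((82), (86), (102))', '((125), (127), (125))', '((127), (129), (127))', '((132), (132), (133))', '((126), (127), (127))', '((132), (135), (136))', '((147), (151), (148))', '((148), (150), (145))', '((55), (86), (134))', '((54), (85), (129))', '((51), (84), (133))', '((62), (98), (156))', '((62), (102), (160))']
[276, 272, 268, 239, 235, 237, 203, 238, 257, 272, 279, 280, 272, 277, 258, 258, 269, 260, 267, 278, 294, 326, 315, 317, 331, 334, 339, 337, 337, 326, 341, 325, 322, 335, 329]
[(300, 248), (301, 471), (302, 587), (303, 600), (304, 607), (305, 605), (306, 601), (307, 604), (308, 595), (309, 536), (310, 343), (311, 97), (312, 81), (313, 76), (314, 85), (315, 90), (316, 121), (317, 148), (318, 169), (319, 147), (320, 94), (321, 77)]
```

The projection check fits a plate offset of -2 mm along tool x, no tilt, and the hole 55 mm below the TCP. Now I'll carry it to in front of the stand.

apply_moves(travel=[[-0.1, -0.02, 0], [-0.24, -0.05, 0], [-0.38, -0.08, 0], [-0.52, -0.11, 0], [-0.64, -0.133, 0]], roll=[0, 0, 0, -0.013, -0.013])

```text
time: 7.0
tool_pos: [0.4547, -0.1515, 0.247]
orientation: [-0.001, 0.646, 0.764, -0.0]
force: [0.5, 1.0, -2.7]
width: 0.0111
gripper_force: 30.0
```

apply_moves(travel=[[-0.14, -0.03, 0], [-0.28, -0.06, 0], [-0.42, -0.09, 0], [-0.54, -0.115, 0], [-0.62, -0.13, 0], [-0.64, -0.133, 0], [-0.64, -0.133, 0], [-0.64, -0.133, 0]], roll=[0, 0, 0, 0, 0, 0, 0, 0])

```text
time: 7.8
tool_pos: [0.4496, -0.3123, 0.2479]
orientation: [-0.0, 0.645, 0.764, 0.0]
force: [-0.2, -0.5, -2.5]
width: 0.0111
gripper_force: 30.0
```

apply_moves(travel=[[-0.014, 0.02, 0.08], [-0.014, 0.03, 0.18], [-0.014, 0.04, 0.26], [-0.014, 0.05, 0.3], [-0.014, 0.05, 0.3], [-0.014, 0.05, 0.3]], roll=[0, 0, 0, 0, 0, 0])

```text
time: 8.4
tool_pos: [0.4629, -0.3145, 0.1742]
orientation: [0.001, 0.645, 0.764, 0.0]
force: [0.3, -0.2, -2.7]
width: 0.0112
gripper_force: 30.0
```

```bash
python3 - <<'E'
from h import *
np.save("pics/w4.npy",np.array(cam("wrist"),dtype=object),allow_pickle=True)
im=read_camera("wrist")[:,:,::-1]; cv2.imwrite("pics/w4.png",im)
s=read_camera("scene")[:,:,::-1]; cv2.imwrite("pics/s4.png",s)
o=monitor.get_obs();print(o['tool_pos'],o['orientation'],o['time'],o['force'],o['width'])
a=cv2.resize(im[120:320,230:380],(450,600),interpolation=cv2.INTER_CUBIC)
u,v=proj(cam("scene"),[.48,-.31,.118]).astype(int);print(u,v)
b=cv2.resize(s[v-60:v+60,u-35:u+35],(350,600),interpolation=cv2.INTER_CUBIC)
cv2.imwrite("pics/g4.png",np.hstack([a,b]))
E
```

```text
[ 0.4631 -0.3152  0.175 ] [0.0014 0.6456 0.7637 0.    ] 8.5 [ 0.1762 -0.4277 -1.8596] 0.01103620192692602
307 169
```

View pics/g4.png

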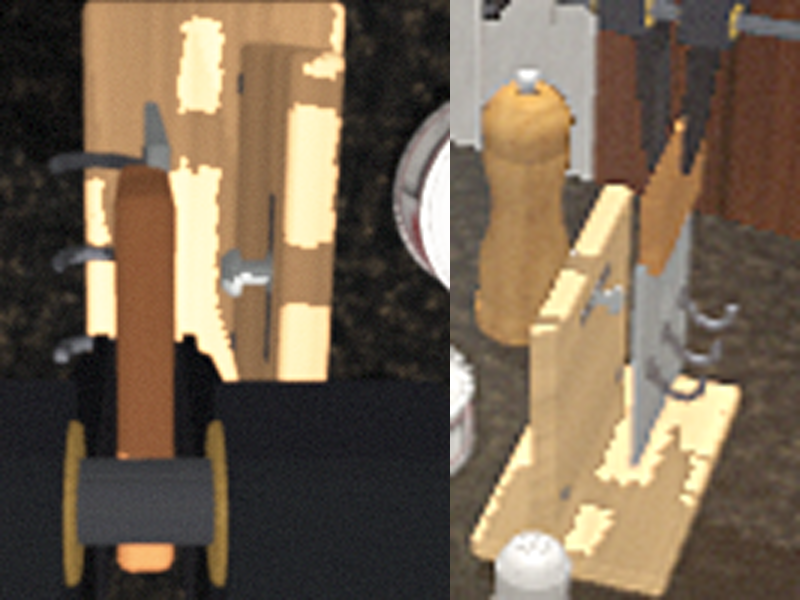

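```bash
python3 - <<'E'
from h import *
c=(*cam("wrist")[:3],camera_params("wrist")["T_tool_cam"])
q=lambda u,v,z:onz(c,u/3+230,v/3+120,z)
for n,u,v,z in(("slot a",272,195,.057),("slot b",266,360,.057),("base",268,271,.057),("head",233,272,.057),("headtopedge",233,250,.057),("headlow",233,295,.057),("ptop a",302,52,.035),("ptop b",280,380,.035)):print(n,q(u,v,z))
print("lowcorner",q(150,102,.125),q(147,102,.125),q(156,102,.125))
E
```

```text
slot a [0.0217 0.0365 0.057 ]
slot b [-0.0278  0.0365  0.057 ]
base [-0.0005  0.0361  0.057 ]
head [-0.0008  0.026   0.057 ]
headtopedge [0.0057 0.0259 0.057 ]
headlow [-0.0077  0.0262  0.057 ]
ptop a [0.0618 0.0396 0.035 ]
ptop b [-0.0253  0.0374  0.035 ]
lowcorner [0.0422 0.0025 0.125 ] [0.0422 0.0014 0.125 ] [0.0422 0.0046 0.125 ]
```

The stud is 1.3 mm to +x of the hole in the tool frame. I'll shift by that, then advance in small steps while watching the force.

apply_moves(travel=[[0.005, 0.02, 0.004], [0.005, 0.04, 0.004], [0.005, 0.052, 0.004], [0.005, 0.058, 0.004], [0.005, 0.06, 0.004], [0.005, 0.06, 0.004]], roll=[0, 0, 0, 0, 0, 0])

```text
time: 9.1
tool_pos: [0.4769, -0.311, 0.1721]
orientation: [-0.0, 0.646, 0.764, -0.0]
force: [0.9, 0.8, -3.6]
width: 0.0113
gripper_force: 30.0
```

apply_moves(travel=[[0, 0.004, 0], [0, 0.008, 0], [0, 0.012, 0], [0, 0.012, 0]], roll=[0, 0, 0, 0])

```text
time: 9.5
tool_pos: [0.48, -0.3106, 0.1722]
orientation: [0.0, 0.646, 0.764, 0.0]
force: [0.8, 1.1, -3.4]
width: 0.0114
gripper_force: 30.0
```

apply_moves(travel=[[0, 0.004, 0], [0, 0.008, 0], [0, 0.008, 0]], roll=[0, 0, 0])

```text
time: 9.8
tool_pos: [0.482, -0.3102, 0.1722]
orientation: [0.0, 0.646, 0.764, 0.0]
force: [-0.2, 0.9, -3.3]
width: 0.0112
gripper_force: 30.0
```

apply_moves(travel=[[0, 0.004, 0], [0, 0.008, 0], [0, 0.012, 0], [0, 0.012, 0]], roll=[0, 0, 0, 0])

```text
time: 10.2
tool_pos: [0.4849, -0.3097, 0.1722]
orientation: [0.0, 0.646, 0.764, 0.0]
force: [-0.0, 0.5, -2.8]
width: 0.0109
gripper_force: 30.0
```

apply_moves(travel=[[0, 0.004, 0], [0, 0.008, 0], [0, 0.012, 0], [0, 0.012, 0]], roll=[0, 0, 0, 0])

```text
time: 10.6
tool_pos: [0.4879, -0.3092, 0.1722]
orientation: [0.0, 0.646, 0.764, 0.0]
force: [0.4, -0.2, -3.3]
width: 0.0113
gripper_force: 30.0
```

apply_moves(travel=[[0, 0.004, 0], [0, 0.008, 0], [0, 0.012, 0], [0, 0.012, 0]], roll=[0, 0, 0, 0])

```text
time: 11.0
tool_pos: [0.4908, -0.3087, 0.1722]
orientation: [-0.0, 0.646, 0.764, 0.0]
force: [0.7, -0.3, -4.0]
width: 0.0106
gripper_force: 30.0
```

apply_moves(travel=[[0, 0.004, 0], [0, 0.006, 0], [0, 0.006, 0]], roll=[0, 0, 0])

```text
time: 11.3
tool_pos: [0.4923, -0.3084, 0.1722]
orientation: [-0.0, 0.646, 0.764, 0.0]
force: [0.0, -0.2, -3.6]
width: 0.0111
gripper_force: 30.0
```

apply_moves(travel=[[0, 0.003, 0], [0, 0.003, 0]], roll=[0, 0])

```text
time: 11.5
tool_pos: [0.493, -0.3083, 0.1722]
orientation: [-0.0, 0.646, 0.764, -0.0]
force: [-0.0, 0.5, -3.1]
width: 0.0113
gripper_force: 30.0
```

apply_moves(travel=[[0, 0.003, 0], [0, 0.003, 0]], roll=[0, 0])

```text
time: 11.7
tool_pos: [0.4936, -0.3082, 0.1722]
orientation: [-0.0, 0.646, 0.764, -0.0]
force: [-0.5, 0.3, -2.0]
width: 0.0114
gripper_force: 30.0
```

apply_moves(travel=[[0, 0.003, 0], [0, 0.003, 0]], roll=[0, 0])

```text
time: 11.9
tool_pos: [0.4942, -0.3081, 0.1722]
orientation: [-0.0, 0.646, 0.764, -0.0]
force: [-0.9, 0.3, -2.2]
width: 0.0112
gripper_force: 30.1
```

apply_moves(travel=[[0, 0.002, 0], [0, 0.002, 0]], roll=[0, 0])

```text
time: 12.1
tool_pos: [0.4947, -0.308, 0.1723]
orientation: [-0.0, 0.646, 0.764, -0.0]
force: [-1.2, 0.7, -1.9]
width: 0.011
gripper_force: 30.2
```

Light contact with the panel appears near x 0.494. I'll back off 2.5 mm and slide down in stages.

apply_moves(travel=[[0, -0.006, 0], [0, -0.011, 0], [0, -0.011, 0.008], [0, -0.011, 0.016], [0, -0.011, 0.024], [0, -0.011, 0.024]], roll=[0, 0, 0, 0, 0, 0])

```text
time: 12.7
tool_pos: [0.492, -0.3082, 0.1656]
orientation: [-0.0, 0.646, 0.764, 0.0]
force: [0.8, -0.8, -2.8]
width: 0.0109
gripper_force: 30.0
```

apply_moves(travel=[[0, 0, 0.003], [0, 0, 0.006], [0, 0, 0.006]], roll=[0, 0, 0])

```text
time: 13.0
tool_pos: [0.4922, -0.3084, 0.1646]
orientation: [-0.0, 0.646, 0.764, 0.0]
force: [0.6, 0.5, -2.8]
width: 0.0113
gripper_force: 30.0
```

apply_moves(travel=[[0, 0, 0.003], [0, 0, 0.006], [0, 0, 0.006]], roll=[0, 0, 0])

```text
time: 13.3
tool_pos: [0.4922, -0.3084, 0.1631]
orientation: [-0.0, 0.646, 0.764, 0.0]
force: [-0.8, -0.2, -2.7]
width: 0.0111
gripper_force: 30.0
```

apply_moves(travel=[[0, 0, 0.003], [0, 0, 0.006], [0, 0, 0.006]], roll=[0, 0, 0])

```text
time: 13.6
tool_pos: [0.4921, -0.3084, 0.1615]
orientation: [-0.0, 0.646, 0.764, -0.0]
force: [0.7, -0.4, -3.4]
width: 0.0112
gripper_force: 30.0
```

apply_moves(travel=[[0, 0, 0.003], [0, 0, 0.006], [0, 0, 0.006]], roll=[0, 0, 0])

```text
time: 13.9
tool_pos: [0.4921, -0.3084, 0.16]
orientation: [-0.0, 0.646, 0.764, -0.0]
force: [-0.5, 0.3, -3.1]
width: 0.0111
gripper_force: 30.0
```

apply_moves(travel=[[0, 0, 0.005], [0, 0, 0.01], [0, 0, 0.015], [0, 0, 0.02], [0, 0, 0.02]], roll=[0, 0, 0, 0, 0])

```text
time: 14.4
tool_pos: [0.4921, -0.3084, 0.1549]
orientation: [-0.0, 0.646, 0.764, 0.0]
force: [-1.1, -0.4, -3.0]
width: 0.0112
gripper_force: 30.0
```

apply_moves(travel=[[0, 0, 0.005], [0, 0, 0.01], [0, 0, 0.015], [0, 0, 0.02], [0, 0, 0.02]], roll=[0, 0, 0, 0, 0])

```text
time: 14.9
tool_pos: [0.4921, -0.3084, 0.1499]
orientation: [-0.0, 0.646, 0.764, -0.0]
force: [0.7, 0.3, -3.4]
width: 0.0109
gripper_force: 30.0
```

Next come small steps until the slot's end rests on the neck.

apply_moves(travel=[[0, 0, 0.004], [0, 0, 0.008], [0, 0, 0.008]], roll=[0, 0, 0])

```text
time: 15.2
tool_pos: [0.4921, -0.3084, 0.148]
orientation: [-0.0, 0.646, 0.764, 0.0]
force: [1.0, 0.6, -1.9]
width: 0.0113
gripper_force: 30.0
```

apply_moves(travel=[[0, 0, 0.003], [0, 0, 0.003]], roll=[0, 0])

```text
time: 15.4
tool_pos: [0.4922, -0.3084, 0.1474]
orientation: [-0.0, 0.646, 0.764, 0.0]
force: [-0.7, 0.3, -2.7]
width: 0.0109
gripper_force: 30.0
```

apply_moves(travel=[[0, 0, 0.003], [0, 0, 0.003]], roll=[0, 0])

```text
time: 15.6
tool_pos: [0.4921, -0.3085, 0.1466]
orientation: [-0.0, 0.646, 0.764, -0.0]
force: [-0.3, -0.1, -3.5]
width: 0.0109
gripper_force: 30.0
```

apply_moves(travel=[[0, 0, 0.003], [0, 0, 0.003]], roll=[0, 0])

```text
time: 15.8
tool_pos: [0.4921, -0.3084, 0.1458]
orientation: [-0.0, 0.646, 0.764, -0.0]
force: [0.5, 0.2, -3.0]
width: 0.0113
gripper_force: 30.0
```

apply_moves(travel=[[0, 0, 0.002], [0, 0, 0.002]], roll=[0, 0])

```text
time: 16.0
tool_pos: [0.4923, -0.3085, 0.1457]
orientation: [0.0, 0.646, 0.764, 0.0]
force: [-0.2, -0.0, -2.3]
width: 0.0108
gripper_force: 30.0
```

apply_moves(travel=[[0, 0, 0.002], [0, 0, 0.002]], roll=[0, 0])

```text
time: 16.2
tool_pos: [0.4924, -0.3086, 0.1455]
orientation: [0.0, 0.646, 0.764, -0.0]
force: [-0.1, 0.9, -0.9]
width: 0.0111
gripper_force: 30.0
```

apply_moves(travel=[[0, 0, 0.002], [0, 0, 0.002]], roll=[0, 0])

```text
time: 16.4
tool_pos: [0.4926, -0.3088, 0.1453]
orientation: [0.001, 0.646, 0.764, 0.0]
force: [-0.8, 0.5, 1.6]
width: 0.0111
gripper_force: 30.0
```

```bash
python3 - <<'E'
from h import *
im=read_camera("wrist")[:,:,::-1]; cv2.imwrite("pics/w5.png",im)
s=read_camera("scene")[:,:,::-1]; cv2.imwrite("pics/s5.png",s)
a=cv2.resize(im[120:320,230:380],(450,600),interpolation=cv2.INTER_CUBIC)
b=cv2.resize(s[109:229,272:342],(350,600),interpolation=cv2.INTER_CUBIC)
cv2.imwrite("pics/g5.png",np.hstack([a,b]))
E
```

```text
(no output)
```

View pics/g5.png

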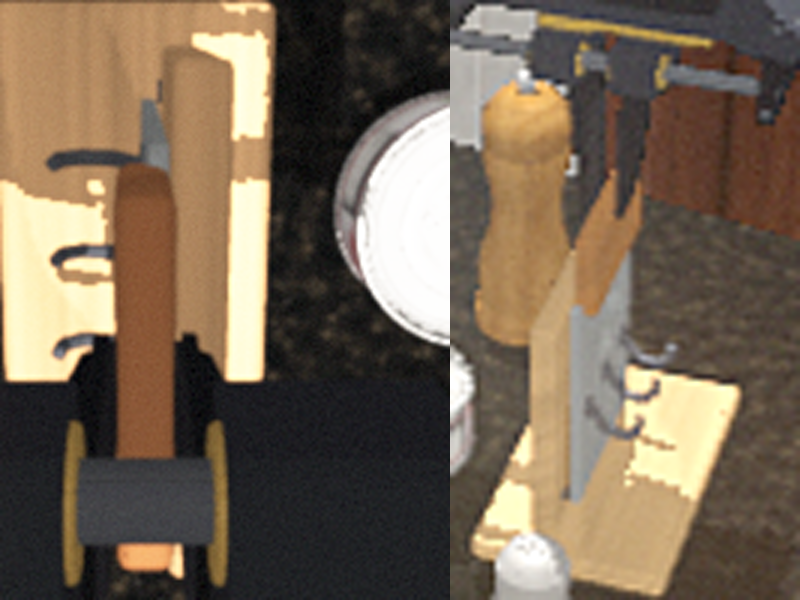

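The plate sits flat at the panel, and weight came onto the stud at TCP z 0.1455, against a predicted home of 0.1457. I'll relax slightly and open the gripper.

apply_moves(travel=[[0, 0, -0.001], [0, 0, -0.001]], roll=[0, 0])

```text
time: 16.7
tool_pos: [0.4925, -0.3087, 0.1453]
orientation: [0.001, 0.646, 0.764, 0.0]
force: [-0.1, 0.3, 2.8]
width: 0.011
gripper_force: 30.0
```

apply_moves(travel=[[0, 0, 0], [0, 0, 0], [0, 0, 0], [0, 0, 0], [0, 0, 0], [0, 0, 0], [0, 0, 0]], roll=[0, 0, 0, 0, 0, 0, 0], hand=0.6)

```text
time: 17.4
tool_pos: [0.4922, -0.3084, 0.1447]
orientation: [-0.0, 0.646, 0.764, 0.0]
force: [0.8, -0.0, -0.1]
width: 0.0379
gripper_force: 0.0
```

```bash
python3 - <<'E'
from h import *
s=read_camera("scene")[:,:,::-1]; cv2.imwrite("pics/s6.png",s)
im=read_camera("wrist")[:,:,::-1]; cv2.imwrite("pics/w6.png",im)
o=monitor.get_obs();print(o['tool_pos'],o['time'],o['force'],o['width'])
# expected lower +y back/front corner at home in the scene picture
b=np.array([.4994,-.3096]);xh=np.array([.986,.166]);yh=np.array([-.166,.986])
for z in(.0215,.0235,.0265):print(z,proj(cam("scene"),[*(b-.0075*xh+.045*yh),z]))
print([ (v,s[v,296].tolist()) for v in range(202,214)])
a=cv2.resize(im[120:320,230:380],(450,600),interpolation=cv2.INTER_CUBIC)
c=cv2.resize(s[109:229,272:342],(350,600),interpolation=cv2.INTER_CUBIC)
cv2.imwrite("pics/g6.png",np.hstack([a,c]))
E
```

```text
[ 0.4922 -0.3085  0.1447] 17.5 [-0.2389  0.1326 -0.0225] 0.037927287167525796
0.0215 [297.5775 208.905 ]
0.0235 [297.5894 208.3118]
0.0265 [297.6075 207.4195]
[(202, [175, 175, 173]), (203, [167, 171, 164]), (204, [167, 169, 166]), (205, [166, 170, 165]), (206, [161, 164, 161]), (207, [156, 155, 153]), (208, [158, 154, 149]), (209, [141, 162, 179]), (210, [126, 173, 206]), (211, [126, 175, 208]), (212, [125, 174, 206]), (213, [129, 172, 207])]
```

View pics/g6.png

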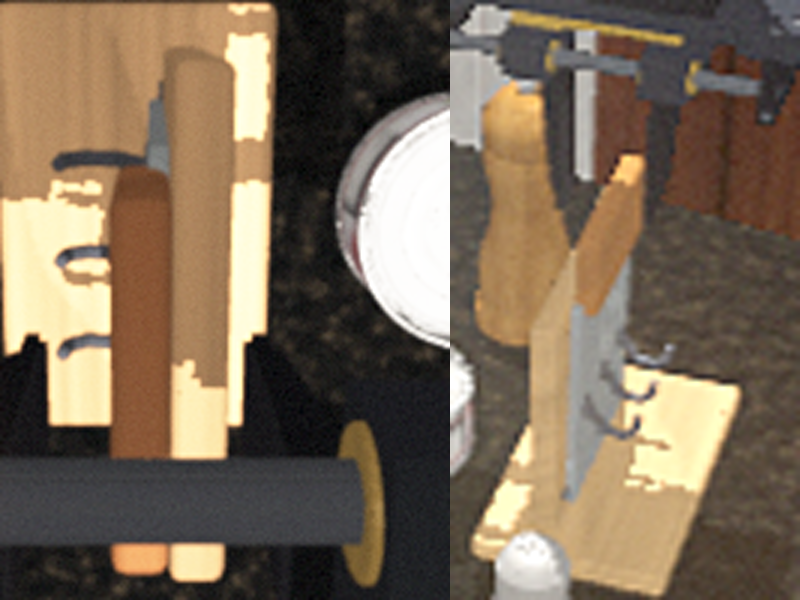

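The plate hangs on the stud, its lower corner matches the predicted home height at row 209, and the fingers are clear of the bar. I'll retract straight up.

apply_moves(travel=[[0, 0, -0.04], [0, 0, -0.1], [0, 0, -0.2], [0, 0, -0.32], [0, 0, -0.44], [0, 0, -0.54], [0, 0, -0.6], [0, 0, -0.6], [0, 0, -0.6]], roll=[0, 0, 0, 0, 0, 0, 0, 0, 0])

```text
time: 18.4
tool_pos: [0.4921, -0.3084, 0.2944]
orientation: [-0.0, 0.646, 0.764, -0.0]
force: [-0.6, -0.2, -0.6]
width: 0.038
gripper_force: 0.0
```

```bash
python3 - <<'E'
from h import *
s=read_camera("scene")[:,:,::-1]
o=monitor.get_obs();print(o['tool_pos'],o['time'],o['force'])
a=cv2.imread("pics/s6.png").astype(int)
d=np.abs(a-s)[125:229,272:342].max(2)>40;print(d.sum(),np.argwhere(d)[:5])
s0=cv2.imread("pics/scene0.png").astype(int)
d=np.abs(s0-s).max(2)>60
for n,(u,v) in dict(garlic=(317,248),lemon=(254,223),c0=(194,290),c1=(232,248),tin=(260,191),salt=(288,233),mill=(287,160)).items():print(n,d[v-12:v+12,u-10:u+10].sum())
cv2.imwrite("pics/s7.png",cv2.resize(s[100:300,150:370],None,fx=3,fy=3))
E
```

```text
[ 0.4917 -0.3081  0.2932] 18.45 [ 0.1772  1.4949 -0.6483]
516 [[ 0 17]
 [ 0 18]
 [ 0 19]
 [ 0 20]
 [ 0 21]]
garlic 0
lemon 36
c0 0
c1 44
tin 0
salt 3
mill 40
```

View pics/s7.png

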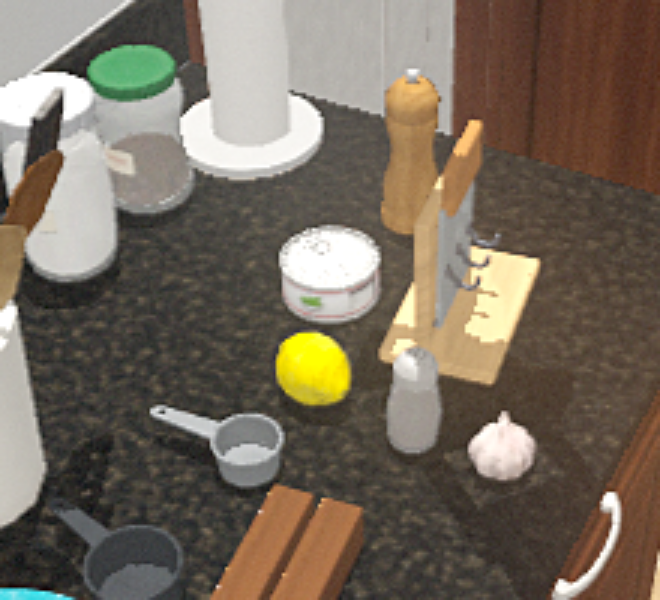

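The plate hangs upright on the stud at (460,230), the block at (290,545) is empty, and the bystanders look undisturbed: the small changes fit shadows and the plate no longer covering them. I'll hand the job in.

```bash
python3 -c "
from cell import job
print(job.close_job())"
```

```text
the job is handed in; nothing more can be done
None
```

The hook plate hangs fully home on the stud by itself with the gripper clear; force readings, taken after each move, stayed under about 5 N, nothing else was disturbed, and the job is handed in at about 18.5 s.

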